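# Lid the instrument box, then lift the cover off its perforated lid

## Task

The steel box with the forceps in it is going into the steriliser, where steam must reach it through its perforated lid. Take that lid from the wire drying rack, gripping its rim with the solid cover still lying on it, lower the two together onto the box with the forceps (not the empty one) without dropping them until the lid is fully seated, and let go; then lift the cover alone straight up by its handle, leaving the perforated lid seated and undisturbed. Finish while holding the cover level and still, about 10 cm above where it lay and over the box - do not put it down or let go - and leave the box and everything else on the table where they are.

Things in the scene. Friction and masses are not known exactly. Their poses are not given: they have to be found in the camera images.
- box_mouth (a point): Centre of the mouth, at the height of the top edge, of the steel instrument box with forceps in it: open box, outside 180 (x) x 58 (y) x 44 mm high, walls 2 mm, inside 176 x 54 mm. The mouth is 44 mm above the table; x along the length, z up.
- box: The same box with the forceps, loose on the table, 0.5 to 1.1 kg; origin at the centre of its underside. The forceps lie below 24 mm from the underside, clear of the lid.
- lid_rim (a point): The perforated aluminium lid (inner lid): centre of its rim, half-way up. Rim 188 (x) x 64 (y) x 8 mm high, x along the length, z up. At the start 59 mm above the table on the rack, cover on; the middle of the long sides is free, gripped there from above across 64 mm. Seated, this point is 4 mm above the centre of the box's mouth (either way round) and the rim overhangs the long sides by 3 mm.
- lid: The same lid, loose, 0.11 to 0.23 kg; origin at the centre of the underside of its plug, 13 mm below the rim point. The plug under the rim, 170 x 48 x 5 mm and below that 166 x 44 x 4 mm, goes into the box's mouth with 3 mm to spare on every side. A perforated field 164 x 42 x 5 mm stands up from the rim's top, inside the cover.
- cover_grip (a point): The solid steel cover (outer lid): centre of its handle bar. The bar is 74 mm long (x), 10 mm wide (y), 8 mm high, on a post at each end, 16 mm clear above the cap. This point is 20 mm above the cap's top, 34 mm above the lid's rim point while the cover lies on the lid, so 38 mm above the box's mouth when all is seated. x along the length, z up.
- cover: The same cover, loose, 0.08 to 0.17 kg; origin at the centre of the cap's lower edge, 30 mm below the handle bar's centre. The cap, 172 (x) x 50 (y) x 10 mm high, lies loosely on the lid's rim around the perforated field with 2 mm of play on every side.
- rack: The fixed steel-wire drying rack the lid lies on, 190 (x) x 140 (y) x 46 mm high, origin on the table under its centre; cross wires along y at x = -95, -55, 55 and 95 mm, long wires at y = -70 and 70 mm, nothing else above the thin white drip tray (top 11 mm above the table).
- spare_box: Bystander: an identical box, but empty. Origin under its centre. Leave it.
- loose_forceps: Bystander: extraction forceps lying on the table, 165 mm long, 9 mm high, between the task's things.
- elevator: Bystander: slim hand instrument with a thick handle, 155 mm long, 13 mm high, lying between the task's things.
- gallipot: Bystander: small steel bowl, 64 mm across, 34 mm high, towards the far side.
- cotton_jar: Bystander: open steel jar, 68 mm across, 60 mm high, towards the far side.
- white_bottle: Bystander: white bottle with a blue band, 52 mm across, 150 mm high, towards the far side.
Things that resemble listed ones, but are neither listed nor needed, are in the scene too. What is shaped like the cover but purple is not meant. There is more than one size of the lid; the job needs the smaller.

How it is judged (in metres and radians):
On the way:
1. the perforated lid is seated on the box with the forceps, its cover still lying on it, and the fingers have let go of both (x of lid_rim in the frame of box_mouth between -0.0055 and 0.0055 m and y of lid_rim in the frame of box_mouth between -0.0055 and 0.0055 m and z of lid_rim in the frame of box_mouth between 0.002 and 0.006 m and angle between the x axis of lid_rim and the x axis of box_mouth, either way round below 0.08 rad and angle between lid_rim's own z axis and vertical below 0.03 rad and distance between cover_grip and lid_rim below 0.038 m and contact force between the fingers and lid below 0.1 N and contact force between the fingers and cover below 0.1 N), for 0.2 s.
At the end, for the whole second after the job is handed in: The lid is seated on the box with the forceps (within 5.5 mm sideways, 2 mm in height, 0.03 rad level, 0.08 rad lengthwise); the cover is gripped, still, level within 0.17 rad, its handle over 98 mm above the box's mouth and within 60 mm of its centre; the box moved under 30 mm (x of lid_rim in the frame of box_mouth between -0.0055 and 0.0055 m and y of lid_rim in the frame of box_mouth between -0.0055 and 0.0055 m and z of lid_rim in the frame of box_mouth between 0.002 and 0.006 m and angle between the x axis of lid_rim and the x axis of box_mouth, either way round below 0.08 rad and angle between each of lid_rim, box_mouth's own z axis and vertical below 0.03 rad and z of cover_grip in the frame of box_mouth above 0.098 m and horizontal distance between cover_grip and box_mouth below 0.06 m and angle between cover_grip's own z axis and vertical below 0.17 rad and linear speed of cover below 0.03 m/s and contact force between the fingers and cover above 0.8 N and contact force between cover and lid below 0.05 N and contact force between the fingers and lid below 0.1 N and distance of box_mouth from where it was at the start of the episode below 0.03 m); the arm keeps its last pose, push and grip.
It fails at once if the cover parted from the perforated lid while that lid is not seated on the box with the forceps (taken off too soon, or the lid lifted, shifted or tipped with it) (distance between cover_grip and lid_rim above 0.046 m and not (x of lid_rim in the frame of box_mouth between -0.008 and 0.008 m and y of lid_rim in the frame of box_mouth between -0.008 and 0.008 m and z of lid_rim in the frame of box_mouth between 0 and 0.008 m and angle between the x axis of lid_rim and the x axis of box_mouth, either way round below 0.12 rad and angle between lid_rim's own z axis and vertical below 0.06 rad)).
It fails at once if the lid dropped onto the box (faster than 0.4 m/s just above it) (horizontal distance between lid_rim and box_mouth below 0.03 m and z of lid_rim in the frame of box_mouth between 0.005 and 0.05 m and linear speed of lid above 0.4 m/s).
It fails at once if the box with the forceps shoved more than 30 mm (distance of box_mouth from where it was at the start of the episode above 0.03 m).
It fails at once if a bystander moved more than 30 mm (distance of any of spare_box, loose_forceps, elevator, gallipot, cotton_jar, white_bottle from where it was at the start of the episode above 0.03 m).
It also fails if it takes over 64 s, if anything falls off the work surface, if the arm or the gripper's body presses on something with over 40 N, if the wrist force passes 120 N, or if a joint passes its speed limit or range.

## Robot

A 6-joint arm with a two-finger parallel gripper is mounted at the origin on the work surface. World frame = base frame: x ahead of the robot, y to its left, z up, the work surface at z = 0. Lengths are in m, angles in degrees, forces in N, time in s.
With the tool pointing down it reaches from about 0.4 to 0.825 m from the base axis. Payload 7 kg.
Tool frame: the origin (TCP) lies between the finger pads; the fingertips stand 19 mm ahead of it and the grasp point (between the pads) is the TCP (r.finger_overhang is the distance from the TCP to the fingertips, in m); z points along the fingers, y is the direction in which the jaws open and shut (so a half turn about z gives the same grasp; the last joint's range is limited). The gripper opens to 88 mm and grips with 3 to 60 N. Pads are 19 mm wide; open, the fingers measure 130 mm over their backs; the gripper's body (78 mm by 193 mm) begins 47 mm behind the grasp point.
Start: joints at [84.231, 20.546, 0.682, 0, -70.136, -16.507], TCP at [0.256, 0.625, 0.246] pointing down, gripper open.
Joint ranges: [-176.03, 176.03], [-82.01, 121.73], [-58.28, 71.71], [-173.87, 95.51], [-174.79, -0.11], [-173.66, 173.66]. Speed limits (degrees/s): [136.94, 136.94, 172.46, 180, 180, 180].

## Interface

Orientations are given as [roll, pitch, yaw] about the fixed x, y, z axes, in that order (R = Rz(yaw) Ry(pitch) Rx(roll)).
In Python, from plant import r, optics gives the robot as it stands. The module is installed in compiled form; this text tells all that it offers.
- The arm moves only by the tool step_arm, never from a script. Its argument "increments" is a list of rows, each an object of numbers: "tx", "ty", "tz": the shift along the world's x, y, z in mm; "ax", "ay", "az": the turn, a rotation vector about the world's x, y, z in degrees; "claw": the gripper command: -1 is shut, 1 is fully open, values between are in proportion. In form: [{"tx": .., "ty": .., "tz": .., "ax": .., "ay": .., "az": .., "claw": ..}, ...]. A call has 1 to 12 rows; each row shifts and turns the commanded pose from where the row before left it; what a row does not reach is not made up. A row lasts 1/10 s, in which the tool goes at most 50 mm and 8.59 degrees, less where a joint would pass 70% of its speed; a pose out of reach is approached as far as the arm can. A call with a gripper value outside its range is refused whole. The fingers move at their own pace and stop on an object; "newtons" is the grip in N (left out, the last holds). Time passes only in rows, so rows that do not move let the fingers close. It gives the time, the measured TCP pose, the force and the opening at its end, in the units of the state.
- r.get_state(): the state, without advancing time (a new reading comes with each control period).
- optics.capture(name): name is "scene" or "side" or "wrist"; returns a dict with "image" (480x640x3 uint8, blue, green, red), "depth" (480x640 float32, m along the optical axis (not along the pixel's ray), 0 where there is no reading), "fx", "fy", "cx", "cy" (pixels), "R" (3x3) and "t" (3): a world point X has camera coordinates R X + t. Camera axes: x right, y down, z forward; pixel columns grow to the right and rows downward; lengths in m; the calibration is good to about 2 mm. The wrist camera is an equidistant fisheye: a pixel r from the principal point sees the ray r / f radians off the axis. A picture is of the moment at which its call begins.
- r.close_job(): hands the job in, once; it reports no verdict.
The state is a dict: "time_s": time; "joints": joint angles; "qd": joint speeds; "joint_torque": joint torques, N m; "tcp_pos": TCP position; "eef_rot": TCP orientation; "contact_force": force on the tool from outside, world axes, zero at the start; "moment": the same for the moment, N m; "gripper_width": finger opening in m.
Only numpy, scipy, OpenCV 4.12 (cv2) and the standard library are available. Lean on these libraries where they do the work, as an engineer would, in place of code of your own. Each camera call takes 0.05 s, during which the arm holds its last target. There are 200 camera calls.

## Working session

There is one attempt and no reset: what is moved stays moved. The work goes in short steps, Python scripts to look and compute and a tool call to move; the robot and the scene stay as the last step left them, time stands still between calls to the robot, and variables do not carry over. Pictures are saved under pics/ and viewed, about 8 in all and at most 12, crops included, and the job is handed in when it is done.

Besides the shell and the picture viewer there is one more tool, called after "Request:" in YAML: its name, and indented under it one key for each argument. step_arm: Moves the arm, as the interface text tells. Its arguments: {"type":"object","properties":{"increments":{"type":"array","items":{"type":"object","properties":{"tx":{"type":"number"},"ty":{"type":"number"},"tz":{"type":"number"},"ax":{"type":"number"},"ay":{"type":"number"},"az":{"type":"number"},"claw":{"type":"number"}}}},"newtons":{"type":"number"}},"required":["increments"]}

```bash
mkdir -p pics
cat > h.py <<'E'
import numpy as np, cv2
from plant import r, optics
def cap(n,save=None):
    c=optics.capture(n)
    if save: cv2.imwrite(f'pics/{save}.png',c['image']); np.savez(f'pics/{save}.npz',**c)
    return c
def cloud(c):
    d=c['depth'];v,u=np.mgrid[0:480,0:640]
    P=np.stack([(u-c['cx'])/c['fx']*d,(v-c['cy'])/c['fy']*d,d],-1)
    W=(P-c['t'])@c['R']; W[d==0]=np.nan; return W
E
python3 - <<'E'
from h import *
for n in ('scene','side'):
    c=cap(n,n); print(n,c['R'].round(3),c['t'],c['fx'],(-c['R'].T@c['t']).round(3))
print(r.get_state())
E
```

```text
scene [[-0.774  0.633  0.011]
 [ 0.486  0.604 -0.632]
 [-0.407 -0.484 -0.775]] [ 0.33502372 -0.25534965  1.63660143] 511.53994763556653 [1.049 0.733 1.104]
side [[ 0.977 -0.214  0.017]
 [-0.127 -0.642 -0.756]
 [ 0.173  0.737 -0.654]] [-0.47494306  0.21390538  0.99268241] 441.3769529732546 [ 0.319 -0.696  0.819]
{'time_s': 0.1, 'joints': array([ 8.42330619e+01,  2.05879241e+01,  6.39424917e-01, -1.60145215e-02,
       -7.01351084e+01, -1.65057694e+01]), 'qd': array([-0.03669503, -0.14506787, -0.05977847,  0.16042822,  0.03501178,
        0.09635805]), 'joint_torque': array([-1.00820806e-03, -5.84162772e+01,  2.93750989e+01,  7.01544151e+00,
        1.02158601e-02, -4.71357362e-05]), 'tcp_pos': array([0.25572633, 0.62425438, 0.24471812]), 'eef_rot': array([ 1.79915560e+02, -9.32079685e-03, -2.22781533e+01]), 'contact_force': array([ 0.96800442, -0.09954422, -0.42113742]), 'moment': array([-0.01266564,  0.02598686,  0.03942309]), 'gripper_width': 0.08761716494512059}
```

View pics/scene.png

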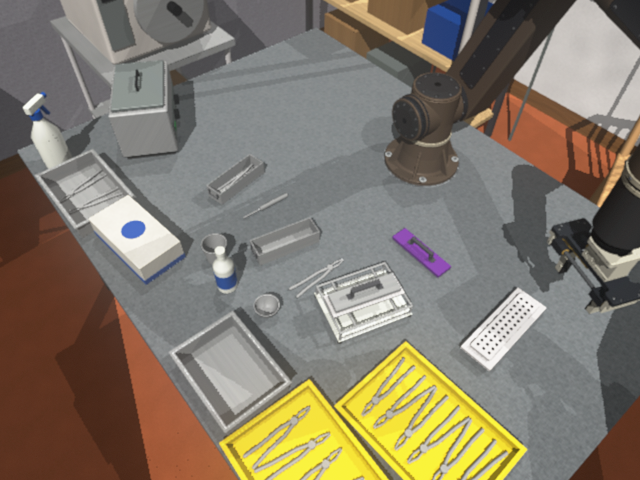

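View pics/side.png

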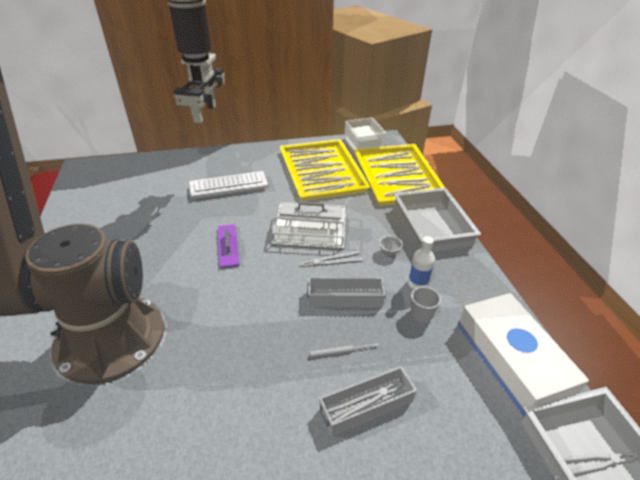

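The scene picture shows two boxes: (237,178) has forceps in it, which makes it the target, and (286,240) looks empty. The lid with the grey cover is on the rack at (365,288). The purple cover at (422,251) is a decoy, and the bare lid at (503,328) appears to be the larger size. I'll confirm this in an enlarged crop and measure from the depth image.

```bash
cat >> h.py <<'E'
def rect(P):
    (c,s,a)=cv2.minAreaRect((P[:,:2]*1000).astype(np.float32))
    if s[0]<s[1]: s=s[::-1]; a+=90
    return np.round(c,1),np.round(s,1),round((a+90)%180-90,1),len(P)
def big(M):
    n,l,s,_=cv2.connectedComponentsWithStats(M.astype(np.uint8)); return l==1+np.argmax(s[1:,4])
E
python3 - <<'E'
from h import *
L=lambda n:dict(np.load(f'pics/{n}.npz'))
def crop(c,x,y,w=110,h=82): return cv2.resize(c['image'][y:y+h,x:x+w],(400,298),interpolation=cv2.INTER_CUBIC)
s,d=L('scene'),L('side')
cv2.imwrite('pics/crop.png',np.vstack([np.hstack([crop(s,182,140),crop(d,312,360)]),np.hstack([crop(s,310,255),crop(d,260,185)])]))
for c,n,regs in ((s,'scene',dict(box=(195,145,275,210),spare=(240,210,330,270),lid=(305,255,420,345),big=(455,280,550,375))),(d,'side',dict(box=(310,360,425,440),spare=(300,270,395,315),lid=(262,195,355,258),big=(185,168,270,202)))):
    W=cloud(c)
    for k,(a,b,e,f) in regs.items():
        w=W[b:f,a:e]; z=w[...,2]
        bands={'box':[(.036,.052)],'spare':[(.036,.052)],'lid':[(.052,.066),(.069,.078),(.086,.105)],'big':[(.003,.04)]}[k]
        for lo,hi in bands:
            m=(z>lo)&(z<hi)
            if m.sum()>5: print(n,k,lo,hi,rect(w[m]),'zmed',np.median(z[m]).round(4))
E
```

```text
scene box 0.036 0.052 (array([ 521. , -275.2]), array([184.5,  65.8]), 10.3, 261) zmed 0.0399
scene spare 0.036 0.052 (array([552.5,   9.2]), array([183.9,  64.4]), -11.6, 310) zmed 0.0404
scene lid 0.052 0.066 (array([521.9, 288.9]), array([189.1,  65.7]), -17.8, 481) zmed 0.0611
scene lid 0.069 0.078 (array([520.3, 288.4]), array([173.3,  53.9]), -17.6, 1020) zmed 0.0718
scene lid 0.086 0.105 (array([520.7, 288.2]), array([73.4, 12.9]), -17.1, 149) zmed 0.0945
scene big 0.003 0.04 (array([285.4, 546.3]), array([292.3, 236.5]), 40.8, 3266) zmed 0.0242
side box 0.036 0.052 (array([ 516.3, -276.6]), array([184.4,  60.4]), 11.2, 676) zmed 0.0421
side spare 0.036 0.052 (array([549.5,   8.8]), array([186. ,  62.6]), -12.4, 485) zmed 0.0412
side lid 0.052 0.066 (array([517.8, 285.6]), array([188. ,  72.5]), -14.9, 321) zmed 0.0626
side lid 0.069 0.078 (array([518.1, 287.8]), array([172.7,  60.6]), -18.4, 668) zmed 0.0736
side lid 0.086 0.105 (array([518.4, 287.9]), array([73.9, 15.5]), -18.0, 114) zmed 0.0962
side big 0.003 0.04 (array([286.3, 573.2]), array([296. , 197.9]), -10.9, 1455) zmed 0.0246
```

View pics/crop.png

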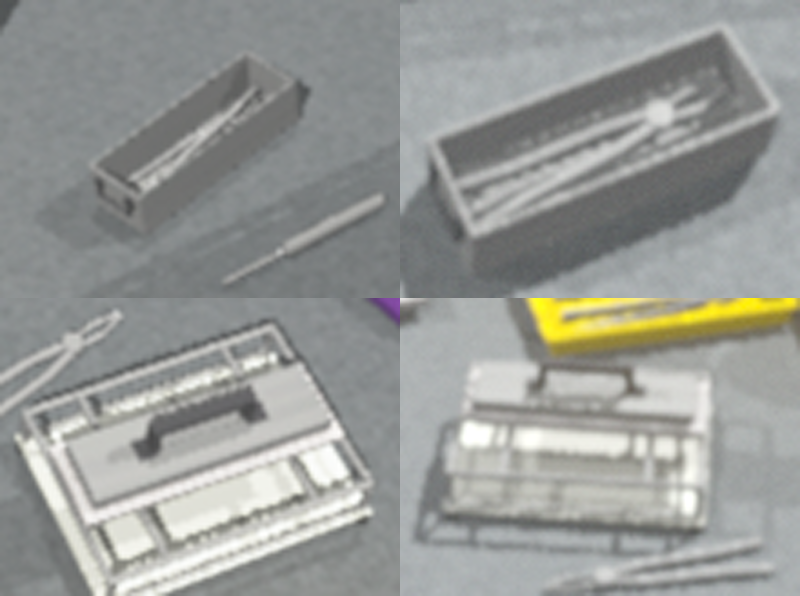

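The crops confirm it: forceps in the box at the top, and a grey cover on the 188 x 64 lid on the rack. The lid is at about (519.5, 288), yaw -17.7. The box is at about (518, -276), yaw 10.8. I'll go above the lid and check it with the wrist camera.

Request:
step_arm:
  increments:
    - {"tx": 22,"ty": -28,"az": 0.4}
    - {"tx": 22,"ty": -28,"az": 0.4}
    - {"tx": 22,"ty": -28,"az": 0.4}
    - {"tx": 22,"ty": -28,"az": 0.4}
    - {"tx": 22,"ty": -28,"az": 0.4}
    - {"tx": 22,"ty": -28,"az": 0.4}
    - {"tx": 22,"ty": -28,"az": 0.4}
    - {"tx": 22,"ty": -28,"az": 0.4}
    - {"tx": 22,"ty": -28,"az": 0.4}
    - {"tx": 22,"ty": -28,"az": 0.4}
    - {"tx": 22,"ty": -28,"az": 0.4}
    - {"tx": 22,"ty": -28,"az": 0.2,"claw": 1}

```text
$.increments[0]: bad value
```

Request:
step_arm:
  increments:
    - {"claw": 1}
    - {"claw": 1}
    - {"claw": 1}

```text
$.increments[0]: bad value
```

```bash
cat >> h.py <<'E'
def wcloud(c):
    d=c['depth'];v,u=np.mgrid[0:480,0:640]
    x=(u-c['cx'])/c['fx'];y=(v-c['cy'])/c['fy'];t=np.hypot(x,y)+1e-9
    k=np.where(t<1.4,np.tan(np.minimum(t,1.4)),np.nan)/t
    W=(np.stack([x*k*d,y*k*d,d],-1)-c['t'])@c['R']; W[d==0]=np.nan; return W
def near(W,c,rad=.13): return np.hypot(W[...,0]-c[0],W[...,1]-c[1])<rad
E
python3 - <<'E'
from h import *
c=cap('wrist','w1'); W=wcloud(c); z=W[...,2]; n=near(W,(.519,.288))
s=r.get_state(); print(s['tcp_pos'],s['eef_rot'],s['joints'].round(1),(-c['R'].T@c['t']).round(3),c['R'].round(2),c['fx'])
for lo,hi in ((.055,.067),(.069,.080),(.088,.105)):
    m=n&(z>lo)&(z<hi); print(lo,rect(W[m]) if m.sum()>5 else m.sum(), np.median(z[m]))
E
```

```text
[0.25575731 0.62429414 0.2448305 ] [ 1.79926427e+02 -6.97181793e-03 -2.22812441e+01] [ 84.2  20.6   0.6  -0.  -70.1 -16.5] [0.327 0.596 0.384] [[-0.38 -0.93  0.  ]
 [-0.89  0.36  0.29]
 [-0.26  0.11 -0.96]] 371.64829954431775
0.055 0 nan
0.069 0 nan
0.088 0 nan
  return _methods._mean(a, axis=axis, dtype=dtype,
  ret = ret.dtype.type(ret / rcount)
```

View pics/w1.png

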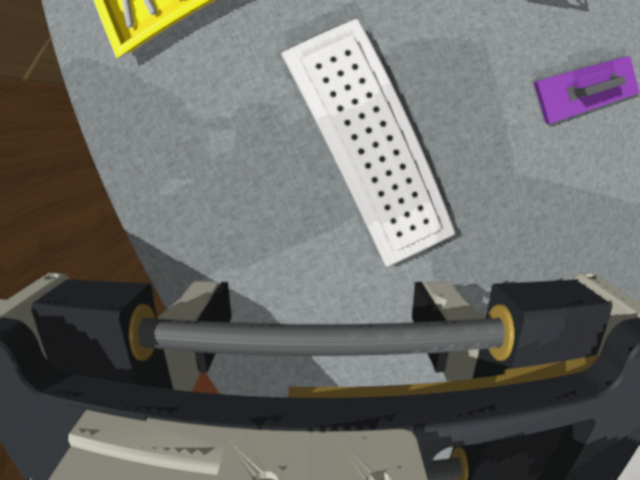

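Every row needs all the fields, so I'm resending. This picture shows the arm still at its start, with the larger bare lid in view at (370,140).

Request:
step_arm:
  increments:
    - {"tx": 22,"ty": -28,"tz": 0,"ax": 0,"ay": 0,"az": 0.4,"claw": 1}
    - {"tx": 22,"ty": -28,"tz": 0,"ax": 0,"ay": 0,"az": 0.4,"claw": 1}
    - {"tx": 22,"ty": -28,"tz": 0,"ax": 0,"ay": 0,"az": 0.4,"claw": 1}
    - {"tx": 22,"ty": -28,"tz": 0,"ax": 0,"ay": 0,"az": 0.4,"claw": 1}
    - {"tx": 22,"ty": -28,"tz": 0,"ax": 0,"ay": 0,"az": 0.4,"claw": 1}
    - {"tx": 22,"ty": -28,"tz": 0,"ax": 0,"ay": 0,"az": 0.4,"claw": 1}
    - {"tx": 22,"ty": -28,"tz": 0,"ax": 0,"ay": 0,"az": 0.4,"claw": 1}
    - {"tx": 22,"ty": -28,"tz": 0,"ax": 0,"ay": 0,"az": 0.4,"claw": 1}
    - {"tx": 22,"ty": -28,"tz": 0,"ax": 0,"ay": 0,"az": 0.4,"claw": 1}
    - {"tx": 22,"ty": -28,"tz": 0,"ax": 0,"ay": 0,"az": 0.4,"claw": 1}
    - {"tx": 22,"ty": -28,"tz": 0,"ax": 0,"ay": 0,"az": 0.4,"claw": 1}
    - {"tx": 22,"ty": -28,"tz": 0,"ax": 0,"ay": 0,"az": 0.2,"claw": 1}

```text
time_s: 1.35
tcp_pos: [0.5205, 0.2873, 0.2454]
eef_rot: [180.0, 0.0, -17.7]
contact_force: [0.5, 0.9, 0.4]
gripper_width: 0.0875
```

Request:
step_arm:
  increments:
    - {"tx": 0,"ty": 0,"tz": 0,"ax": 0,"ay": 0,"az": 0,"claw": 1}
    - {"tx": 0,"ty": 0,"tz": 0,"ax": 0,"ay": 0,"az": 0,"claw": 1}
    - {"tx": 0,"ty": 0,"tz": 0,"ax": 0,"ay": 0,"az": 0,"claw": 1}

```text
time_s: 1.65
tcp_pos: [0.5196, 0.2889, 0.2454]
eef_rot: [180.0, 0.0, -17.7]
contact_force: [0.7, 0.8, -0.4]
gripper_width: 0.0874
```

Run:
```python
from h import *
c=cap('wrist','w2'); W=wcloud(c); z=W[...,2]; n=near(W,(.519,.288))
s=r.get_state(); print(s['time_s'],s['tcp_pos'],s['eef_rot'],s['joints'].round(1),s['contact_force'])
for lo,hi in ((.055,.067),(.069,.080),(.088,.105)):
    m=n&(z>lo)&(z<hi); print(lo,rect(W[m]) if m.sum()>5 else m.sum(), np.median(z[m]))
```

```text
1.7 [0.51943974 0.28917343 0.24545754] [ 1.79996900e+02  1.09224363e-02 -1.76379171e+01] [ 47.9  13.   -9.9  -0.  -67.1  24.4] [0.54483433 0.6387763  0.07451957]
0.055 (array([519.1, 288.4]), array([186.8,  64.8]), -17.4, 3265) 0.06270224146417169
0.069 (array([517.6, 288.8]), array([171.7,  50.7]), -17.4, 9693) 0.07280189452781859
0.088 (array([518.3, 288.7]), array([72.9, 10. ]), -17.4, 1138) 0.09662485025604847
```

View pics/w2.png

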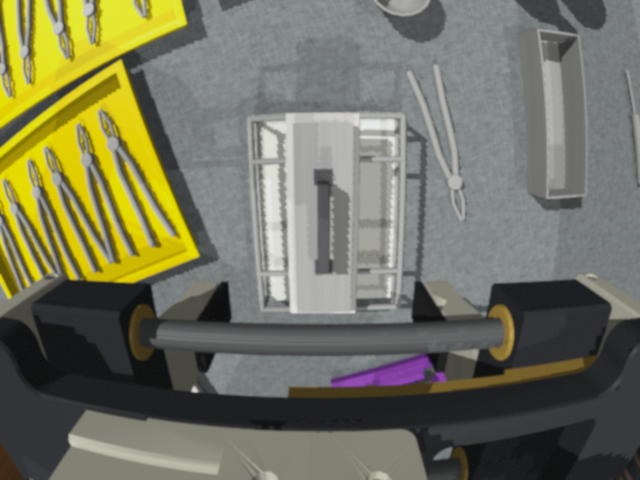

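The wrist view agrees: lid centre about (518.8, 288.6), yaw -17.4, rim and cap sizes right. It lies at pixels (288–358, 112–312) with the handle at (323,222). I'll descend with the jaws partly closed (about 76 mm) so the finger backs stay clear of the rack's long wires.

Request:
step_arm:
  increments:
    - {"tx": -0.7,"ty": -0.6,"tz": -25,"ax": 0,"ay": 0,"az": 0.2,"claw": 0.74}
    - {"tx": 0,"ty": 0,"tz": -25,"ax": 0,"ay": 0,"az": 0,"claw": 0.74}
    - {"tx": 0,"ty": 0,"tz": -25,"ax": 0,"ay": 0,"az": 0,"claw": 0.74}
    - {"tx": 0,"ty": 0,"tz": -25,"ax": 0,"ay": 0,"az": 0,"claw": 0.74}
    - {"tx": 0,"ty": 0,"tz": -25,"ax": 0,"ay": 0,"az": 0,"claw": 0.74}
    - {"tx": 0,"ty": 0,"tz": -20,"ax": 0,"ay": 0,"az": 0,"claw": 0.74}
    - {"tx": 0,"ty": 0,"tz": -13,"ax": 0,"ay": 0,"az": 0,"claw": 0.74}
    - {"tx": 0,"ty": 0,"tz": -8,"ax": 0,"ay": 0,"az": 0,"claw": 0.74}
    - {"tx": 0,"ty": 0,"tz": 0,"ax": 0,"ay": 0,"az": 0,"claw": 0.74}
    - {"tx": 0,"ty": 0,"tz": 0,"ax": 0,"ay": 0,"az": 0,"claw": 0.74}
    - {"tx": 0,"ty": 0,"tz": 0,"ax": 0,"ay": 0,"az": 0,"claw": 0.74}

```text
time_s: 2.8
tcp_pos: [0.5197, 0.2885, 0.0806]
eef_rot: [-179.9, -0.1, -17.5]
contact_force: [0.0, 0.0, 0.1]
gripper_width: 0.0761
```

Request:
step_arm:
  increments:
    - {"tx": -0.8,"ty": 0,"tz": -8,"ax": 0,"ay": 0,"az": 0,"claw": 0.74}
    - {"tx": 0,"ty": 0,"tz": -7,"ax": 0,"ay": 0,"az": 0,"claw": 0.74}
    - {"tx": 0,"ty": 0,"tz": -3.5,"ax": 0,"ay": 0,"az": 0,"claw": 0.74}
    - {"tx": 0,"ty": 0,"tz": 0,"ax": 0,"ay": 0,"az": 0,"claw": 0.74}
    - {"tx": 0,"ty": 0,"tz": 0,"ax": 0,"ay": 0,"az": 0,"claw": 0.74}

```text
time_s: 3.3
tcp_pos: [0.5184, 0.2879, 0.0609]
eef_rot: [180.0, 0.0, -17.5]
contact_force: [0.2, 0.1, -0.1]
gripper_width: 0.0762
```

Request:
step_arm:
  increments:
    - {"tx": 0,"ty": 0,"tz": 0,"ax": 0,"ay": 0,"az": 0,"claw": 0.4}
    - {"tx": 0,"ty": 0,"tz": 0,"ax": 0,"ay": 0,"az": 0,"claw": 0.4}
    - {"tx": 0,"ty": 0,"tz": 0,"ax": 0,"ay": 0,"az": 0,"claw": 0.4}
    - {"tx": 0,"ty": 0,"tz": 0,"ax": 0,"ay": 0,"az": 0,"claw": -1}
    - {"tx": 0,"ty": 0,"tz": 0,"ax": 0,"ay": 0,"az": 0,"claw": -1}
    - {"tx": 0,"ty": 0,"tz": 0,"ax": 0,"ay": 0,"az": 0,"claw": -1}
  newtons: 30

```text
time_s: 3.9
tcp_pos: [0.5185, 0.288, 0.0612]
eef_rot: [-180.0, -0.0, -17.5]
contact_force: [0.5, -0.3, 1.8]
gripper_width: 0.0638
```

Gripped at 63.8 mm, which matches the 64 mm rim. Lifting gently.

Request:
step_arm:
  increments:
    - {"tx": 0,"ty": 0,"tz": 3,"ax": 0,"ay": 0,"az": 0,"claw": -1}
    - {"tx": 0,"ty": 0,"tz": 6,"ax": 0,"ay": 0,"az": 0,"claw": -1}
    - {"tx": 0,"ty": 0,"tz": 10,"ax": 0,"ay": 0,"az": 0,"claw": -1}
    - {"tx": 0,"ty": 0,"tz": 14,"ax": 0,"ay": 0,"az": 0,"claw": -1}
    - {"tx": 0,"ty": 0,"tz": 18,"ax": 0,"ay": 0,"az": 0,"claw": -1}
    - {"tx": 0,"ty": 0,"tz": 20,"ax": 0,"ay": 0,"az": 0,"claw": -1}
    - {"tx": 0,"ty": 0,"tz": 20,"ax": 0,"ay": 0,"az": 0,"claw": -1}
    - {"tx": 0,"ty": 0,"tz": 20,"ax": 0,"ay": 0,"az": 0,"claw": -1}
    - {"tx": 0,"ty": 0,"tz": 16,"ax": 0,"ay": 0,"az": 0,"claw": -1}
    - {"tx": 0,"ty": 0,"tz": 10,"ax": 0,"ay": 0,"az": 0,"claw": -1}
    - {"tx": 0,"ty": 0,"tz": 4,"ax": 0,"ay": 0,"az": 0,"claw": -1}
    - {"tx": 0,"ty": 0,"tz": 0,"ax": 0,"ay": 0,"az": 0,"claw": -1}

```text
time_s: 5.1
tcp_pos: [0.5183, 0.288, 0.2024]
eef_rot: [-180.0, -0.0, -17.5]
contact_force: [0.6, 0.2, -3.3]
gripper_width: 0.0636
```

Run:
```python
from h import *
c=cap('scene','s2'); W=cloud(c); s=r.get_state(); print(s['time_s'],s['tcp_pos'],s['eef_rot'],s['contact_force'],s['moment'],s['gripper_width'])
c=cap('side','d2')
w=cap('wrist','w3'); W=wcloud(w); z=W[...,2]; n=near(W,s['tcp_pos'])
for a in range(-20,50,4):
    m=n&(z>s['tcp_pos'][2]+a*1e-3)&(z<s['tcp_pos'][2]+(a+4)*1e-3); print(a,rect(W[m]) if m.sum()>5 else m.sum())
a=c['image'][100:300,220:420]
cv2.imwrite('pics/v5.png',np.hstack([cv2.resize(a,(400,400)),cv2.resize(w['image'][60:380,160:480],(400,400))]))
```

```text
5.15 [0.51809609 0.28783473 0.20165906] [ 1.79980531e+02  2.70014721e-02 -1.74861780e+01] [ 0.01395608  0.35995432 -3.44268983] [-0.03965591 -0.0147627   0.0128753 ] 0.06368939086410469
-20 0
-16 (array([527.4, 285.6]), array([95.1,  2.9]), 72.5, 144)
-12 (array([527.5, 285.7]), array([94.8,  2.6]), 72.4, 223)
-8 (array([527.4, 285.5]), array([95.1,  2.7]), 72.5, 258)
-4 (array([548.5, 280.9]), array([130.3,  95.2]), -12.5, 1177)
0 (array([545.8, 279.6]), array([130.4,  95.3]), -17.7, 8995)
4 (array([523.7, 286.9]), array([96.9, 10.2]), 72.6, 329)
8 (array([545.3, 279.7]), array([113.7,  98.3]), -17.4, 28481)
12 (array([546.1, 279.8]), array([111.9,  98.8]), -17.5, 2851)
16 (array([531. , 284.4]), array([98.1, 47.4]), 72.5, 591)
20 (array([530.8, 284.9]), array([94.5, 47.3]), 72.0, 392)
24 (array([530.9, 287.8]), array([78.1, 49.2]), 72.6, 689)
28 (array([530.1, 284.8]), array([72.3, 49.2]), 72.5, 329)
32 (array([530.9, 285.4]), array([72.7, 47.6]), 75.4, 2978)
36 (array([531. , 285.8]), array([73., 45.]), 76.6, 382)
40 (array([520.1, 287.9]), array([72.4, 18.8]), 73.3, 289)
44 (array([534.4, 285.7]), array([167.9,  43.5]), 72.5, 471)
48 (array([536.2, 283.2]), array([176.5,  40.3]), 72.6, 1290)
```

View pics/v5.png

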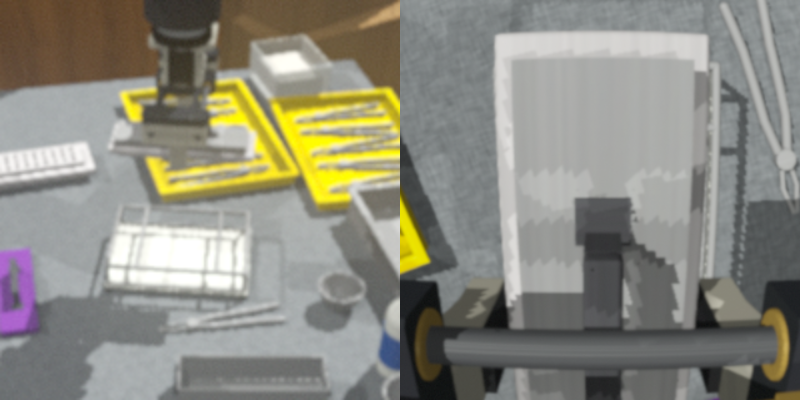

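The side view shows the lid and cover lifted level together. The wrist force of 3.4 N matches their combined weight, and the lid is centred on the TCP to within about 0.5 mm. Next I'll carry it to a viewing pose beside the target box, so the wrist camera sees the box past the lid.

Request:
step_arm:
  increments:
    - {"tx": -4.2,"ty": -6,"tz": 2,"ax": 0,"ay": 0,"az": 1.2,"claw": -1}
    - {"tx": -4.2,"ty": -12,"tz": 2,"ax": 0,"ay": 0,"az": 1.2,"claw": -1}
    - {"tx": -4.2,"ty": -18,"tz": 2,"ax": 0,"ay": 0,"az": 1.2,"claw": -1}
    - {"tx": -4.2,"ty": -22,"tz": 2,"ax": 0,"ay": 0,"az": 1.2,"claw": -1}
    - {"tx": -4.2,"ty": -22,"tz": 2,"ax": 0,"ay": 0,"az": 1.2,"claw": -1}
    - {"tx": -4.2,"ty": -22,"tz": 2,"ax": 0,"ay": 0,"az": 1.2,"claw": -1}
    - {"tx": -4.2,"ty": -22,"tz": 2,"ax": 0,"ay": 0,"az": 1.2,"claw": -1}
    - {"tx": -4.2,"ty": -22,"tz": 2,"ax": 0,"ay": 0,"az": 1.2,"claw": -1}
    - {"tx": -4.2,"ty": -22,"tz": 2,"ax": 0,"ay": 0,"az": 1.2,"claw": -1}
    - {"tx": -4.2,"ty": -22,"tz": 2,"ax": 0,"ay": 0,"az": 1.2,"claw": -1}
    - {"tx": -4.2,"ty": -22,"tz": 2,"ax": 0,"ay": 0,"az": 1.2,"claw": -1}
    - {"tx": -4.2,"ty": -22,"tz": 2,"ax": 0,"ay": 0,"az": 1.2,"claw": -1}

```text
time_s: 6.45
tcp_pos: [0.4671, 0.0528, 0.2259]
eef_rot: [180.0, 0.0, -3.0]
contact_force: [0.1, 0.1, -2.6]
gripper_width: 0.0636
```

Request:
step_arm:
  increments:
    - {"tx": -4.2,"ty": -22,"tz": 2,"ax": 0,"ay": 0,"az": 1.2,"claw": -1}
    - {"tx": -4.2,"ty": -22,"tz": 2,"ax": 0,"ay": 0,"az": 1.2,"claw": -1}
    - {"tx": -4.2,"ty": -22,"tz": 2,"ax": 0,"ay": 0,"az": 1.2,"claw": -1}
    - {"tx": -4.2,"ty": -22,"tz": 2,"ax": 0,"ay": 0,"az": 1.2,"claw": -1}
    - {"tx": -4.2,"ty": -22,"tz": 2,"ax": 0,"ay": 0,"az": 1.2,"claw": -1}
    - {"tx": -4.2,"ty": -22,"tz": 2,"ax": 0,"ay": 0,"az": 1.2,"claw": -1}
    - {"tx": -4.2,"ty": -22,"tz": 2,"ax": 0,"ay": 0,"az": 1.2,"claw": -1}
    - {"tx": -4.2,"ty": -22,"tz": 2,"ax": 0,"ay": 0,"az": 1.2,"claw": -1}
    - {"tx": -4.2,"ty": -18,"tz": 2,"ax": 0,"ay": 0,"az": 1.2,"claw": -1}
    - {"tx": -4.2,"ty": -12,"tz": 2,"ax": 0,"ay": 0,"az": 1.2,"claw": -1}
    - {"tx": -4.2,"ty": -8,"tz": 2,"ax": 0,"ay": 0,"az": 1.2,"claw": -1}
    - {"tx": -4.2,"ty": -3,"tz": 2,"ax": 0,"ay": 0,"az": 0.8,"claw": -1}

```text
time_s: 7.65
tcp_pos: [0.4166, -0.1637, 0.2498]
eef_rot: [-180.0, 0.0, 11.0]
contact_force: [1.4, -0.1, -2.8]
gripper_width: 0.0637
```

Request:
step_arm:
  increments:
    - {"tx": 0,"ty": 0,"tz": 0,"ax": 0,"ay": 0,"az": 0,"claw": -1}
    - {"tx": 0,"ty": 0,"tz": 0,"ax": 0,"ay": 0,"az": 0,"claw": -1}
    - {"tx": 0,"ty": 0,"tz": 0,"ax": 0,"ay": 0,"az": 0,"claw": -1}

```text
time_s: 7.95
tcp_pos: [0.4176, -0.1627, 0.25]
eef_rot: [-180.0, -0.0, 10.9]
contact_force: [-0.3, 0.3, -3.0]
gripper_width: 0.0636
```

Run:
```python
from h import *
c=cap('wrist','w4'); W=wcloud(c); z=W[...,2]; n=near(W,(.518,-.276),.12)
s=r.get_state(); p=s['tcp_pos'];print(s['time_s'],p,s['eef_rot'],s['joints'].round(1),s['contact_force'],s['gripper_width'])
for lo,hi in ((.03,.05),(.038,.048),(.041,.047)):
    m=n&(z>lo)&(z<hi); print(lo,rect(W[m]) if m.sum()>5 else m.sum(), np.median(z[m]))
```

```text
8.0 [ 0.4177008  -0.16263481  0.24995422] [-1.79996342e+02  4.39531343e-03  1.09475411e+01] [  4.1  -1.6 -26.   -0.  -65.7  96.9] [-0.34998799 -0.74486897 -2.0977924 ] 0.06392975097250589
0.03 (array([ 517.9, -275.5]), array([186.9,  60.1]), 10.8, 2876) 0.040050263836953814
0.038 (array([ 517.5, -275.6]), array([180.9,  60. ]), 10.9, 1735) 0.042953627166991463
0.041 (array([ 517.5, -275.6]), array([180.9,  60. ]), 10.9, 1304) 0.043386138350162466
```

View pics/w4.png

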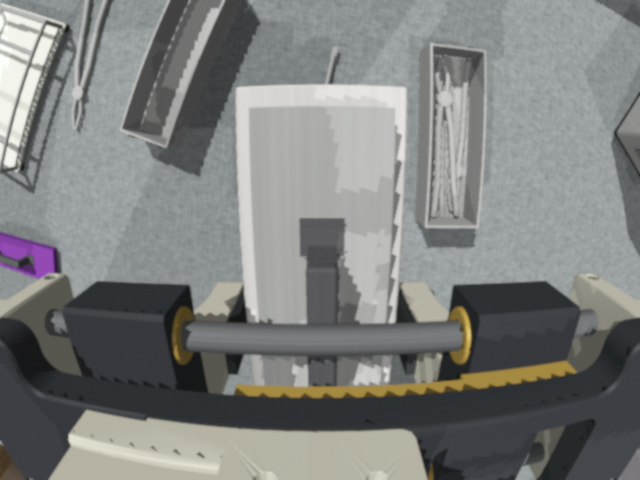

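The forceps box is at pixels (420–486, 44–228) and measures 181 x 60 mm at (517.5, -275.6), yaw 10.9. That agrees with the mean of the other two cameras to about 1 mm. Moving over it now.

Request:
step_arm:
  increments:
    - {"tx": 5,"ty": -6,"tz": 0,"ax": 0,"ay": 0,"az": 0,"claw": -1}
    - {"tx": 10,"ty": -11,"tz": 0,"ax": 0,"ay": 0,"az": 0,"claw": -1}
    - {"tx": 15,"ty": -17,"tz": 0,"ax": 0,"ay": 0,"az": 0,"claw": -1}
    - {"tx": 20,"ty": -22,"tz": 0,"ax": 0,"ay": 0,"az": 0,"claw": -1}
    - {"tx": 20,"ty": -22,"tz": -5,"ax": 0,"ay": 0,"az": 0,"claw": -1}
    - {"tx": 15,"ty": -18,"tz": -10,"ax": 0,"ay": 0,"az": 0,"claw": -1}
    - {"tx": 10,"ty": -11,"tz": -15,"ax": 0,"ay": 0,"az": 0,"claw": -1}
    - {"tx": 4.8,"ty": -6,"tz": -20,"ax": 0,"ay": 0,"az": 0,"claw": -1}
    - {"tx": 0,"ty": 0,"tz": -20,"ax": 0,"ay": 0,"az": 0,"claw": -1}
    - {"tx": 0,"ty": 0,"tz": -20,"ax": 0,"ay": 0,"az": 0,"claw": -1}
    - {"tx": 0,"ty": 0,"tz": -20,"ax": 0,"ay": 0,"az": 0,"claw": -1}
    - {"tx": 0,"ty": 0,"tz": -20,"ax": 0,"ay": 0,"az": 0,"claw": -1}

```text
time_s: 9.2
tcp_pos: [0.518, -0.2772, 0.1185]
eef_rot: [180.0, 0.0, 10.9]
contact_force: [0.5, -0.0, -3.1]
gripper_width: 0.0639
```

Request:
step_arm:
  increments:
    - {"tx": 0,"ty": 0,"tz": -16,"ax": 0,"ay": 0,"az": 0,"claw": -1}
    - {"tx": 0,"ty": 0,"tz": -13,"ax": 0,"ay": 0,"az": 0,"claw": -1}
    - {"tx": 0,"ty": 0,"tz": -10,"ax": 0,"ay": 0,"az": 0,"claw": -1}
    - {"tx": 0,"ty": 0,"tz": -6,"ax": 0,"ay": 0,"az": 0,"claw": -1}
    - {"tx": 0,"ty": 0,"tz": 0,"ax": 0,"ay": 0,"az": 0,"claw": -1}
    - {"tx": 0,"ty": 0,"tz": 0,"ax": 0,"ay": 0,"az": 0,"claw": -1}
    - {"tx": 0,"ty": 0,"tz": 0,"ax": 0,"ay": 0,"az": 0,"claw": -1}

```text
time_s: 9.9
tcp_pos: [0.518, -0.2761, 0.0759]
eef_rot: [180.0, -0.1, 10.9]
contact_force: [0.1, -0.3, -3.3]
gripper_width: 0.0636
```

Run:
```python
from h import *
s=r.get_state(); p=s['tcp_pos'];print(s['time_s'],p,s['eef_rot'],s['joints'].round(1),s['contact_force'],s['gripper_width'])
a=cap('side','d3')['image'][350:450,305:435]; b=cap('scene','s3')['image'][125:225,175:305]
cv2.imwrite('pics/v7.png',np.hstack([cv2.resize(i,(400,308),interpolation=cv2.INTER_CUBIC) for i in (a,b)]))
```

```text
9.9 [ 0.51799019 -0.27614241  0.07589152] [ 1.79960265e+02 -7.73672365e-02  1.09399472e+01] [ -9.   21.6 -22.6   0.  -45.7 109.9] [ 0.11335234 -0.28268787 -3.28361385] 0.06360863531036857
```

View pics/v7.png

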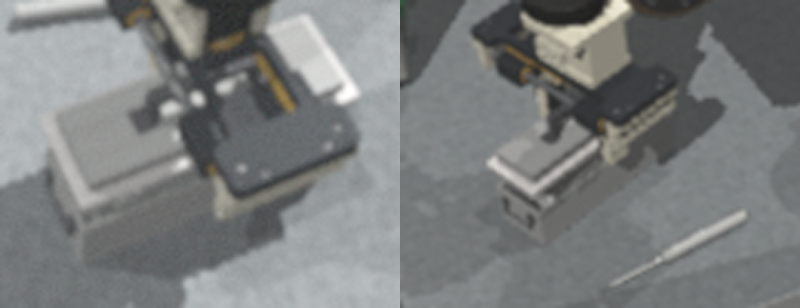

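Both views show the lid aligned about 16 mm above the box. Lowering it slowly while watching the force.

Request:
step_arm:
  increments:
    - {"tx": -0.4,"ty": 0.4,"tz": -3,"ax": 0,"ay": 0,"az": 0,"claw": -1}
    - {"tx": 0,"ty": 0,"tz": -4,"ax": 0,"ay": 0,"az": 0,"claw": -1}
    - {"tx": 0,"ty": 0,"tz": -4,"ax": 0,"ay": 0,"az": 0,"claw": -1}
    - {"tx": 0,"ty": 0,"tz": -4,"ax": 0,"ay": 0,"az": 0,"claw": -1}
    - {"tx": 0,"ty": 0,"tz": -2,"ax": 0,"ay": 0,"az": 0,"claw": -1}
    - {"tx": 0,"ty": 0,"tz": 0,"ax": 0,"ay": 0,"az": 0,"claw": -1}
    - {"tx": 0,"ty": 0,"tz": 0,"ax": 0,"ay": 0,"az": 0,"claw": -1}

```text
time_s: 10.7
tcp_pos: [0.517, -0.2756, 0.058]
eef_rot: [180.0, 0.0, 10.9]
contact_force: [-0.8, -0.2, -2.7]
gripper_width: 0.0634
```

Request:
step_arm:
  increments:
    - {"tx": 0,"ty": 0,"tz": -2,"ax": 0,"ay": 0,"az": 0,"claw": -1}
    - {"tx": 0,"ty": 0,"tz": -2,"ax": 0,"ay": 0,"az": 0,"claw": -1}
    - {"tx": 0,"ty": 0,"tz": -1,"ax": 0,"ay": 0,"az": 0,"claw": -1}
    - {"tx": 0,"ty": 0,"tz": 0,"ax": 0,"ay": 0,"az": 0,"claw": -1}
    - {"tx": 0,"ty": 0,"tz": 0,"ax": 0,"ay": 0,"az": 0,"claw": -1}

```text
time_s: 11.2
tcp_pos: [0.517, -0.2756, 0.0531]
eef_rot: [180.0, 0.0, 10.9]
contact_force: [-0.2, -0.5, -3.1]
gripper_width: 0.0634
```

Request:
step_arm:
  increments:
    - {"tx": 0,"ty": 0,"tz": -1,"ax": 0,"ay": 0,"az": 0,"claw": -1}
    - {"tx": 0,"ty": 0,"tz": -1,"ax": 0,"ay": 0,"az": 0,"claw": -1}
    - {"tx": 0,"ty": 0,"tz": -1,"ax": 0,"ay": 0,"az": 0,"claw": -1}
    - {"tx": 0,"ty": 0,"tz": 0,"ax": 0,"ay": 0,"az": 0,"claw": -1}
    - {"tx": 0,"ty": 0,"tz": 0,"ax": 0,"ay": 0,"az": 0,"claw": -1}

```text
time_s: 11.7
tcp_pos: [0.517, -0.2756, 0.0503]
eef_rot: [180.0, -0.0, 10.9]
contact_force: [-1.0, 1.7, 1.2]
gripper_width: 0.0636
```

Request:
step_arm:
  increments:
    - {"tx": 0,"ty": 0,"tz": -0.6,"ax": 0,"ay": 0,"az": 0,"claw": -1}
    - {"tx": 0,"ty": 0,"tz": 0,"ax": 0,"ay": 0,"az": 0,"claw": -1}
    - {"tx": 0,"ty": 0,"tz": 0,"ax": 0,"ay": 0,"az": 0,"claw": -1}

```text
time_s: 12.0
tcp_pos: [0.517, -0.2756, 0.0503]
eef_rot: [180.0, -0.0, 10.9]
contact_force: [-2.7, 3.0, 7.5]
gripper_width: 0.0637
```

The force rose by 10 N at z = 50.3 mm, exactly the expected seated height. Releasing.

Request:
step_arm:
  increments:
    - {"tx": 0,"ty": 0,"tz": 0.5,"ax": 0,"ay": 0,"az": 0,"claw": -1}
    - {"tx": 0,"ty": 0,"tz": 0,"ax": 0,"ay": 0,"az": 0,"claw": 0.5}
    - {"tx": 0,"ty": 0,"tz": 0,"ax": 0,"ay": 0,"az": 0,"claw": 0.74}
    - {"tx": 0,"ty": 0,"tz": 0,"ax": 0,"ay": 0,"az": 0,"claw": 0.74}
    - {"tx": 0,"ty": 0,"tz": 0,"ax": 0,"ay": 0,"az": 0,"claw": 0.74}
    - {"tx": 0,"ty": 0,"tz": 0,"ax": 0,"ay": 0,"az": 0,"claw": 0.74}

```text
time_s: 12.6
tcp_pos: [0.5171, -0.2757, 0.0499]
eef_rot: [180.0, -0.0, 10.9]
contact_force: [0.5, 0.5, 0.1]
gripper_width: 0.0758
```

Request:
step_arm:
  increments:
    - {"tx": 0,"ty": 0,"tz": 5,"ax": 0,"ay": 0,"az": 0,"claw": 0.74}
    - {"tx": 0,"ty": 0,"tz": 10,"ax": 0,"ay": 0,"az": 0,"claw": 0.74}
    - {"tx": 0,"ty": 0,"tz": 20,"ax": 0,"ay": 0,"az": 0,"claw": 0.74}
    - {"tx": 0,"ty": 0,"tz": 30,"ax": 0,"ay": 0,"az": 0,"claw": 0.74}
    - {"tx": 0,"ty": 0,"tz": 35,"ax": 0,"ay": 0,"az": 0,"claw": 0.74}
    - {"tx": 0,"ty": 0,"tz": 40,"ax": 0,"ay": 0,"az": 0,"claw": 0.74}
    - {"tx": 0,"ty": 0,"tz": 40,"ax": 0,"ay": 0,"az": 0,"claw": 0.74}
    - {"tx": 0,"ty": 0,"tz": 20,"ax": 0,"ay": 0,"az": 0,"claw": 0.74}
    - {"tx": 0,"ty": 0,"tz": 0,"ax": 0,"ay": 0,"az": 0,"claw": 0.74}
    - {"tx": 0,"ty": 0,"tz": 0,"ax": 0,"ay": 0,"az": 0,"claw": 0.74}

```text
time_s: 13.6
tcp_pos: [0.5169, -0.2755, 0.251]
eef_rot: [180.0, -0.1, 10.9]
contact_force: [-0.1, 0.1, -1.1]
gripper_width: 0.076
```

Run:
```python
from h import *
c=cap('wrist','w5'); W=wcloud(c); z=W[...,2]; n=near(W,(.518,-.276),.12)
s=r.get_state(); p=s['tcp_pos'];print(s['time_s'],p,s['eef_rot'],s['joints'].round(1),s['contact_force'],s['gripper_width'])
for lo,hi in ((.036,.043),(.046,.056),(.059,.066),(.077,.095)):
    m=n&(z>lo)&(z<hi); print(lo,rect(W[m]) if m.sum()>5 else m.sum(), np.median(z[m]))
m=n&(z>.058)&(z<.066); A=np.c_[W[m][:,:2]-p[:2],np.ones(m.sum())]; print('cap plane',np.linalg.lstsq(A,W[m][:,2],rcond=None)[0])
```

```text
13.65 [ 0.51652312 -0.27539362  0.2498875 ] [-1.79976426e+02  8.87533722e-04  1.09157651e+01] [ -9.   12.  -10.6  -0.  -67.4 109.9] [-0.0400055   0.75936634 -0.61288397] 0.07614076224094705
0.036 0 nan
0.046 (array([ 517.3, -274.1]), array([188.5,  64.2]), 10.8, 3109) 0.05172808733732331
0.059 (array([ 516.4, -274.9]), array([171.3,  50.9]), 11.1, 8887) 0.061823682585947115
0.077 (array([ 517.4, -274.7]), array([73.6,  9.6]), 10.8, 1024) 0.08567195800641861
cap plane [0.00043696 0.00071216 0.06183423]
  return _methods._mean(a, axis=axis, dtype=dtype,
  ret = ret.dtype.type(ret / rcount)
```

View pics/w5.png

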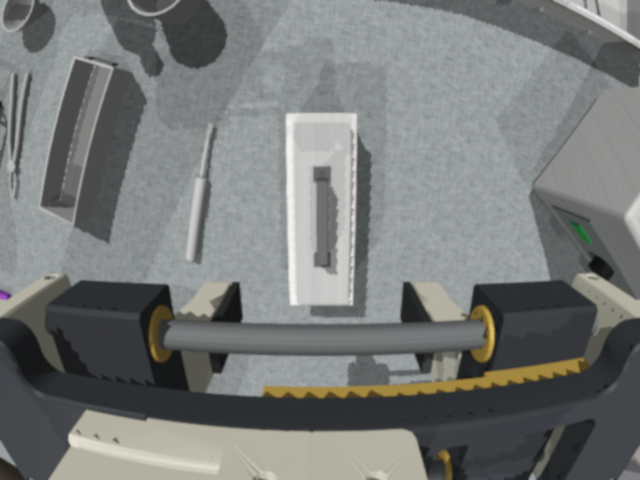

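The lid is seated: rim top at 51.7 mm (expected 52), cap top at 61.8 mm and level, rim about 1.5 mm from the measured box centre. The handle bar is at pixels (322,217), world (517.4, -274.7). I'll grip it with the TCP at 86 mm so the fingertips stay clear of the cap.

Request:
step_arm:
  increments:
    - {"tx": 0.7,"ty": 0.7,"tz": -15,"ax": 0,"ay": 0,"az": 0,"claw": 0}
    - {"tx": 0,"ty": 0,"tz": -25,"ax": 0,"ay": 0,"az": 0,"claw": 0}
    - {"tx": 0,"ty": 0,"tz": -30,"ax": 0,"ay": 0,"az": 0,"claw": 0}
    - {"tx": 0,"ty": 0,"tz": -30,"ax": 0,"ay": 0,"az": 0,"claw": 0}
    - {"tx": 0,"ty": 0,"tz": -25,"ax": 0,"ay": 0,"az": 0,"claw": 0}
    - {"tx": 0,"ty": 0,"tz": -15,"ax": 0,"ay": 0,"az": 0,"claw": 0}
    - {"tx": 0,"ty": 0,"tz": -8,"ax": 0,"ay": 0,"az": 0,"claw": 0}
    - {"tx": 0,"ty": 0,"tz": 0,"ax": 0,"ay": 0,"az": 0,"claw": 0}
    - {"tx": 0,"ty": 0,"tz": 0,"ax": 0,"ay": 0,"az": 0,"claw": 0}
    - {"tx": 0,"ty": 0,"tz": 0,"ax": 0,"ay": 0,"az": 0,"claw": 0}

```text
time_s: 14.65
tcp_pos: [0.5183, -0.275, 0.1029]
eef_rot: [180.0, -0.1, 10.9]
contact_force: [0.5, 0.2, -0.6]
gripper_width: 0.044
```

Request:
step_arm:
  increments:
    - {"tx": -0.6,"ty": 0.3,"tz": -7,"ax": 0,"ay": 0,"az": 0,"claw": 0}
    - {"tx": 0,"ty": 0,"tz": -6,"ax": 0,"ay": 0,"az": 0,"claw": 0}
    - {"tx": 0,"ty": 0,"tz": -3,"ax": 0,"ay": 0,"az": 0,"claw": 0}
    - {"tx": 0,"ty": 0,"tz": 0,"ax": 0,"ay": 0,"az": 0,"claw": 0}
    - {"tx": 0,"ty": 0,"tz": 0,"ax": 0,"ay": 0,"az": 0,"claw": 0}
    - {"tx": 0,"ty": 0,"tz": 0,"ax": 0,"ay": 0,"az": 0,"claw": 0}

```text
time_s: 15.25
tcp_pos: [0.5172, -0.2747, 0.0861]
eef_rot: [180.0, -0.0, 10.9]
contact_force: [0.1, -0.1, 0.2]
gripper_width: 0.0438
```

Request:
step_arm:
  increments:
    - {"tx": 0,"ty": 0,"tz": 0,"ax": 0,"ay": 0,"az": 0,"claw": -0.5}
    - {"tx": 0,"ty": 0,"tz": 0,"ax": 0,"ay": 0,"az": 0,"claw": -0.5}
    - {"tx": 0,"ty": 0,"tz": 0,"ax": 0,"ay": 0,"az": 0,"claw": -0.65}
    - {"tx": 0,"ty": 0,"tz": 0,"ax": 0,"ay": 0,"az": 0,"claw": -0.72}
    - {"tx": 0,"ty": 0,"tz": 0,"ax": 0,"ay": 0,"az": 0,"claw": -0.76}
    - {"tx": 0,"ty": 0,"tz": 0,"ax": 0,"ay": 0,"az": 0,"claw": -1}
    - {"tx": 0,"ty": 0,"tz": 0,"ax": 0,"ay": 0,"az": 0,"claw": -1}
    - {"tx": 0,"ty": 0,"tz": 0,"ax": 0,"ay": 0,"az": 0,"claw": -1}
    - {"tx": 0,"ty": 0,"tz": 0,"ax": 0,"ay": 0,"az": 0,"claw": -1}
  newtons: 20

```text
time_s: 16.15
tcp_pos: [0.5171, -0.2747, 0.086]
eef_rot: [180.0, -0.0, 10.9]
contact_force: [-0.1, -0.3, 0.6]
gripper_width: 0.0093
```

The bar is gripped (opening 9.3 mm). Lifting straight up 100 mm, slowly at first.

Request:
step_arm:
  increments:
    - {"tx": 0,"ty": 0,"tz": 2,"ax": 0,"ay": 0,"az": 0,"claw": -1}
    - {"tx": 0,"ty": 0,"tz": 2,"ax": 0,"ay": 0,"az": 0,"claw": -1}
    - {"tx": 0,"ty": 0,"tz": 3,"ax": 0,"ay": 0,"az": 0,"claw": -1}
    - {"tx": 0,"ty": 0,"tz": 3,"ax": 0,"ay": 0,"az": 0,"claw": -1}
    - {"tx": 0,"ty": 0,"tz": 5,"ax": 0,"ay": 0,"az": 0,"claw": -1}
    - {"tx": 0,"ty": 0,"tz": 10,"ax": 0,"ay": 0,"az": 0,"claw": -1}
    - {"tx": 0,"ty": 0,"tz": 15,"ax": 0,"ay": 0,"az": 0,"claw": -1}
    - {"tx": 0,"ty": 0,"tz": 20,"ax": 0,"ay": 0,"az": 0,"claw": -1}
    - {"tx": 0,"ty": 0,"tz": 20,"ax": 0,"ay": 0,"az": 0,"claw": -1}
    - {"tx": 0,"ty": 0,"tz": 12,"ax": 0,"ay": 0,"az": 0,"claw": -1}
    - {"tx": 0,"ty": 0,"tz": 6,"ax": 0,"ay": 0,"az": 0,"claw": -1}
    - {"tx": 0,"ty": 0,"tz": 2,"ax": 0,"ay": 0,"az": 0,"claw": -1}

```text
time_s: 17.35
tcp_pos: [0.5172, -0.2746, 0.1865]
eef_rot: [180.0, -0.1, 10.9]
contact_force: [0.5, -0.8, -1.3]
gripper_width: 0.0099
```

Request:
step_arm:
  increments:
    - {"tx": 0,"ty": 0,"tz": 0,"ax": 0,"ay": 0,"az": 0,"claw": -1}
    - {"tx": 0,"ty": 0,"tz": 0,"ax": 0,"ay": 0,"az": 0,"claw": -1}
    - {"tx": 0,"ty": 0,"tz": 0,"ax": 0,"ay": 0,"az": 0,"claw": -1}
    - {"tx": 0,"ty": 0,"tz": 0,"ax": 0,"ay": 0,"az": 0,"claw": -1}
    - {"tx": 0,"ty": 0,"tz": 0,"ax": 0,"ay": 0,"az": 0,"claw": -1}

```text
time_s: 17.85
tcp_pos: [0.517, -0.2746, 0.1856]
eef_rot: [-180.0, 0.0, 10.9]
contact_force: [-0.5, -0.1, -1.1]
gripper_width: 0.0097
```

Run:
```python
from h import *
s=r.get_state(); p=s['tcp_pos'];print(s['time_s'],p,s['eef_rot'],s['contact_force'],s['moment'],s['gripper_width'])
for nm,f in (('side','d4'),('scene','s4')):
    c=cap(nm,f); W=cloud(c); z=W[...,2]; n=near(W,(.518,-.276),.11)
    for lo,hi in ((.036,.047),(.048,.062),(.156,.172)):
        m=n&(z>lo)&(z<hi); print(nm,lo,rect(W[m]) if m.sum()>5 else m.sum(), np.median(z[m]))
        if m.sum()>50: A=np.c_[W[m][:,:2]-p[:2],np.ones(m.sum())]; print('  plane',np.linalg.lstsq(A,W[m][:,2],rcond=None)[0].round(3))
a=np.load('pics/d4.npz')['image'][310:450,300:450]; b=np.load('pics/s4.npz')['image'][85:225,175:325]
cv2.imwrite('pics/v9.png',np.hstack([cv2.resize(i,(400,373),interpolation=cv2.INTER_CUBIC) for i in (a,b)]))
```

```text
17.85 [ 0.51696689 -0.27459707  0.185587  ] [-1.79987678e+02  3.50452022e-02  1.09223479e+01] [-0.46166543 -0.14028876 -1.06268508] [-0.03104386 -0.01498685  0.01341004] 0.00967987900795409
side 0.036 (array([ 513.4, -303.3]), array([196.5,  57. ]), -7.6, 164) 0.039939002273044664
  plane [-0.003  0.01   0.041]
side 0.048 (array([ 517.5, -275. ]), array([188.4,  66. ]), 10.9, 2617) 0.05590184391707825
  plane [-0.002  0.051  0.056]
side 0.156 (array([ 507., -276.]), array([154.1,  51.7]), 10.7, 1229) 0.16191633742031153
  plane [0.004 0.018 0.162]
scene 0.036 (array([ 520.6, -275.5]), array([191.2,  68.5]), 11.3, 117) 0.044127213627917106
  plane [-0.004 -0.034  0.044]
scene 0.048 (array([ 521.5, -273.8]), array([190.5,  67.9]), 10.8, 905) 0.053667539483255595
  plane [ 0.002 -0.014  0.054]
scene 0.156 (array([ 520.5, -270.7]), array([174.5,  55.2]), 7.9, 425) 0.15991011781983605
  plane [-0.004 -0.     0.16 ]
```

View pics/v9.png

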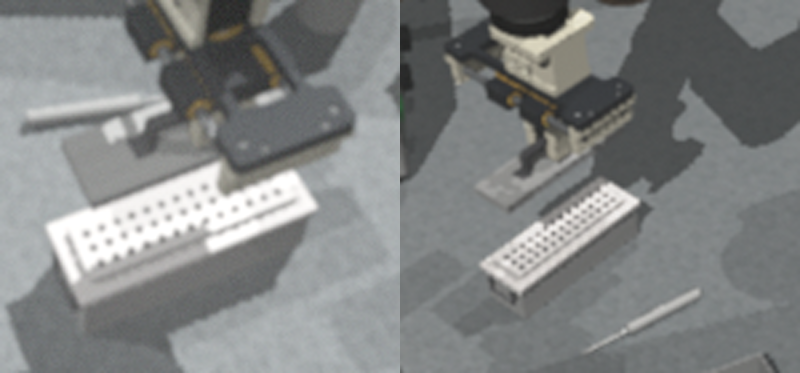

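The lid is seated flush on the forceps box, and the cover is held level about 100 mm above where it lay. Handing in.

```bash
python3 -c "
from plant import r
print(r.close_job()); print(r.get_state()['time_s'])"
```

```text
the job is handed in; nothing more can be done
None
the job is handed in; nothing more can be done
```

The job is done and handed in at about 18 s of robot time. I gripped the perforated lid by its rim with the cover on it, and lowered both onto the box with the forceps until the contact force rose at the seated height. Then I let go, took the cover by its handle and lifted it alone about 100 mm. It was still held there at hand-in.

**Last checks:**
- **Lid:** it is 188 x 64 mm with its rim top at about 52 mm, so it is seated. It lies within about 1.5 mm and 0.2° of the box as measured before placing. It still looked flush after the cover was lifted.
- **Cover:** it is gripped (9.7 mm opening, about 1.1 N load), level and over the box. Its handle is about 138 mm above the mouth.
- **Other things:** nothing else was touched, as far as the pictures show.

**Disagreements:** the scene and side cameras differ by 3–4 mm in x, so I relied on the wrist camera, which lay between them or close to the side camera. In the last check, some fits to the cover and box edges were partly hidden by the gripper, so I judged level from the tool angle, the clear planes and the picture.

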